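# Park the detergent carton in the corner of the counter rail

### The arm

A 6-joint arm with a two-finger parallel gripper is mounted at the origin on the work surface. World frame = base frame: x ahead of the robot, y to its left, z up, the work surface at z = 0. Lengths are in mm, angles in degrees, forces in N, time in s.
With the tool pointing down it reaches from about 300 to 850 mm from the base axis. Payload 4.2 kg.
Tool frame: the origin (TCP) lies on the centre line of the jaws, within the pads' length; the fingertips stand 14 mm ahead of it and the grasp point (between the pads) lies 5 mm behind it (env.finger_overhang is the z of the fingertips in the tool frame, in mm); z points along the fingers, y is the line along which they close (so a half turn about z gives the same grasp; the last joint's range is limited). The gripper opens to 91 mm and grips with 3 to 60 N. Pads are 32 mm wide; open, the fingers measure 118 mm over their backs; the gripper's body (76 mm by 178 mm) begins 60 mm behind the grasp point.
Start: joints at [-77.922, 18.312, 89.639, -0, 72.044, -1.146], TCP at [131.537, -559.768, 227.976] pointing down, gripper open.
Joint ranges: [-177.97, 177.97], [-48.28, 115.42], [12.27, 149.76], [-77.06, 257.06], [2.81, 150.46], [-146.56, 146.56]. Speed limits (degrees/s): [147.25, 147.25, 180, 180, 180, 180].

### API

Orientations are given as [roll, pitch, yaw] about the fixed x, y, z axes, in that order (R = Rz(yaw) Ry(pitch) Rx(roll)).
In Python, from workcell import sensors, viewer, env gives the robot as it stands. The module is installed in compiled form; this text tells all that it offers.
- The arm moves only by the tool step_arm, never from a script. Its argument "plan" is one flat list of numbers, 6 for each row, row after row: the shift along the tool's x, y, z in cm, then the turn, a rotation vector about the tool's x, y, z in rad. In form: [x, y, z, wx, wy, wz, x, y, z, wx, wy, wz, ...]. A call has 1 to 5 rows; each row shifts and turns the commanded pose from where the row before left it, along the tool's axes as they then stand; what a row does not reach is not made up. A row lasts 1/12 s, in which the tool goes at most 41.7 mm and 7.16 degrees, less where a joint would pass 70% of its speed; a pose out of reach is approached as far as the arm can. A call is refused whole if a number of a shift passes 4.17 or a number of a turn 0.125, either way. A call with a gripper value outside its range is refused whole. "hand" is the finger opening in cm, from 0 to 9.12, set as the call begins (left out, the last holds). The fingers move at their own pace and stop on an object; "newtons" is the grip in N (left out, the last holds). Time passes only in rows, so rows that do not move let the fingers close. It gives the time, the measured TCP pose, the force, the opening and the grip force at its end, in the units of the state.
- sensors.state(): the state, without advancing time (a new reading comes with each control period).
- viewer.grab_frame(name): name is "scene" or "top" or "wrist"; returns a dict with "img" (420x560x3 uint8, red, green, blue), "fx", "fy", "cx", "cy" (pixels), "position" and "attitude" of the camera in the world. Camera axes: x right, y down, z forward; pixel columns grow to the right and rows downward; lengths in mm; the calibration is good to about 2 mm. A picture is of the moment at which its call begins. There is no depth.
- env.job_done(): hands the job in; it is judged then, once.
Trained networks look in a picture, given as the dict that the camera call returned (one of the last four; its "shot" number tells which), for a name from the list of things; names that differ only in an ending like _2 or _b are one class to them, and where a whole thing is asked for, a point or a joint stands for the part that bears it (a point fixed in the world has none). Each returns a list of dicts, best first, with "score" (0 to 1); they miss things now and then, are a little off and sometimes report something else, mostly with a low value. They report only what shows in the picture. A call takes as long as a camera call.
- viewer.boxes_of(name, picture): "location" ([column, row] in pixels, amid what is visible of it).
- viewer.pinpoint(name, picture): "location" ([column, row] in pixels: a listed point, or the origin of a listed thing).
The state is a dict: "time_s": time; "qpos": joint angles; "qvel": joint speeds; "effort": joint torques, N m; "ee_pos": TCP position; "ee_rot": TCP orientation; "force": force on the tool from outside, world axes, zero at the start; "torque": the same for the moment, N m; "gripper_width": finger opening in mm; "gripper_force": force on a finger pad.
Only numpy, scipy, OpenCV 4.12 (cv2) and the standard library are available. Lean on these libraries where they do the work, as an engineer would, in place of code of your own. Each camera call takes 0.05 s, during which the arm holds its last target. There are 200 camera calls.

### The job

Clear the folding counter: push the larger flat carton along the counter top into the corner of the metal rail, so that one long side lies flush against the long rail and one end is snug against the short end stop. Only push it with the fingers, never pick it up or tip it, and leave the small carton, the bottle and the cup where they stand. Finish with the carton resting there and the hand clear.

Things in the scene. Friction and masses are not known exactly. Their poses are not given: they have to be found in the camera images.
- carton: The larger of two plain brown cartons, lying flat: 100 mm along its x, 150 mm along its y, 55 mm high, about 0.4 kg, too wide to grasp. Origin at the centre of its underside, z up. Its long sides (x = +-50 mm) are alike: it may be parked either way round. It slides on the counter with ordinary friction (a push takes up to about 10 N).
- rail: Fixed, rigid L-shaped aluminium rail, 25 mm high, bars 12 mm thick. Origin at counter height in its inner corner. The long rail runs 420 mm from there along -y; its inner face is the plane x = 0, the bar on the far (+x) side. The short end stop runs 90 mm along -x; its inner face is the plane y = 0, the bar on the +y side. The carton belongs on the -x, -y side of both.
- spot (a point): Where the centre of the larger carton's underside lies when it is parked: at x = -50 mm, y = -75 mm in the rail's frame, axes along the rail's (the carton's y axis then lies along the rail's y, either way round).
- small_carton: The smaller plain brown cardboard carton, to be left alone: 60 mm along its x, 90 mm along its y, 45 mm high. Origin at the centre of its underside. It and the larger carton may have changed places.
- bottle: White detergent bottle with a blue cap, standing beyond the end stop, to be left alone: 70 mm diameter, 170 mm tall. Origin at the centre of its underside.
- cup: White plastic measuring cup, standing on the robot's side of the end stop, to be left alone: 64 mm across the rim, 60 mm tall. Origin at the centre of its underside.

How it is judged (in metres and radians):
At the end, for the whole second after the job is handed in: The larger carton lies flat and still on the counter in the rail's corner: its centre within 5 mm of the snug position both across and along the rail, its long side within 0.05 rad of the long rail; the small carton, bottle and cup are within 15 mm of where they started (x of carton in the frame of rail between -0.055 and -0.045 m and y of carton in the frame of rail between -0.08 and -0.07 m and angle between the y axis of carton and the y axis of rail, either way round below 0.05 rad and angle between carton's own z axis and vertical below 0.03 rad and height (world z) of carton below 0.004 m and linear speed of carton below 0.01 m/s and distance of each of small_carton, bottle, cup from where it was at the start of the episode below 0.015 m); the robot touches nothing.
It fails at once if the larger carton is lifted off the counter (height (world z) of carton above 0.012 m).
It fails at once if the larger carton is tipped (angle between carton's own z axis and vertical above 0.15 rad).
It fails at once if the small carton, bottle or cup is disturbed (distance of any of small_carton, bottle, cup from where it was at the start of the episode above 0.015 m).
It also fails if it takes over 64 s, if anything falls off the work surface, if the arm or the gripper's body presses on something with over 40 N, if the wrist force passes 120 N, or if a joint passes its speed limit or range.

## Working session

There is one attempt and no reset: what is moved stays moved. The work goes in short steps, Python scripts to look and compute and a tool call to move; the robot and the scene stay as the last step left them, time stands still between calls to the robot, and variables do not carry over. Pictures are saved under pics/ and viewed, at most 10 in all, crops included, and the job is handed in when it is done.

Besides the shell and the picture viewer there is one more tool, called after "Emit:" by a JSON object that holds its "api" and its "payload". step_arm: Moves the arm, as the interface text tells. Its arguments: {"type":"object","properties":{"plan":{"type":"array","items":{"type":"number"}},"hand":{"type":"number"},"newtons":{"type":"number"}},"required":["plan"]}

```bash
mkdir -p pics; cat > h.py <<'E'
import numpy as np, cv2
from workcell import sensors, viewer, env
from scipy.spatial.transform import Rotation as R
def Rc(f):
    a=np.array(f["attitude"],float)
    if a.shape==(3,3): return a
    return R.from_euler('xyz',a,degrees=True).as_matrix()
def ray(f,p,z):
    d=Rc(f)@np.array([(p[0]-f["cx"])/f["fx"],(p[1]-f["cy"])/f["fy"],1]); o=np.array(f["position"],float)
    return o+d*(z-o[2])/d[2]
def proj(f,P):
    c=Rc(f).T@(np.array(P,float)-np.array(f["position"],float))
    return np.array([f["fx"]*c[0]/c[2]+f["cx"],f["fy"]*c[1]/c[2]+f["cy"]])
def save(f,n): cv2.imwrite("pics/"+n+".png",f["img"][:,:,::-1])
E
python3 - <<'E'
from h import *
for n in ["top","scene"]:
    f=viewer.grab_frame(n); save(f,n+"0"); print(n,f["position"],f["attitude"],f["fx"],f["cx"],f["cy"])
    for t in ["carton","rail","spot","small_carton","bottle","cup"]:
        for k,fn in (("box",viewer.boxes_of),("pin",viewer.pinpoint)):
            try:
                print(t,k,[(np.round(d["location"],1),round(d["score"],2),np.round(ray(f,d["location"],0)[:2])) for d in fn(t,f)[:2]])
            except Exception as e: print(t,k,e)
s=sensors.state(); print(s["time_s"],s["ee_pos"],s["ee_rot"],s["force"])
E
```

```text
top [ 395.5765971   115.65974913 1159.72507373] [-173.0871276     1.61807366  -89.23520809] 537.0481711400042 278.9531756907916 211.6143188023663
carton box [(array([315.4, 243.6]), 0.85, array([467.,  71.]))]
carton pin [(array([316.5, 242.9]), 0.87, array([469.,  68.]))]
rail box [(array([327.9, 149.1]), 0.78, array([675.,  44.]))]
rail pin [(array([246.8, 156.7]), 0.63, array([657., 223.]))]
spot box [(array([331.2, 153.4]), 0.62, array([666.,  37.]))]
spot pin []
small_carton box [(array([390. , 234.4]), 0.94, array([489., -89.]))]
small_carton pin []
bottle box [(array([192.5, 178.1]), 0.93, array([608., 342.]))]
bottle pin [(array([196.9, 185.4]), 0.85, array([592., 332.]))]
cup box [(array([211. , 259.8]), 0.56, array([429., 296.]))]
cup pin [(array([214.4, 264.2]), 0.67, array([420., 288.]))]
scene [1013.71433229 -209.68285259  634.77971124] [-1.35319761e+02 -7.20088053e-02  5.53634458e+01] 462.39968400864836 280.1039894292016 215.11045782728192
carton box [(array([237.5, 214.8]), 0.86, array([450.,  80.]))]
carton pin [(array([235. , 220.6]), 0.85, array([461.,  69.]))]
rail box [(array([268.8, 303.6]), 0.82, array([653.,  18.]))]
rail pin [(array([364. , 251.1]), 0.63, array([658., 220.]))]
spot box [(array([274.1, 306.1]), 0.71, array([662.,  22.]))]
spot pin []
small_carton box [(array([160.8, 257.6]), 0.8, array([465., -86.]))]
small_carton pin [(array([164.4, 264.4]), 0.72, array([483., -87.]))]
bottle box [(array([393.8, 180. ]), 0.79, array([548., 402.]))]
bottle pin [(array([386.5, 208.3]), 0.61, array([601., 330.]))]
cup box [(array([315., 157.]), 0.73, array([393., 314.]))]
cup pin [(array([312.1, 170.5]), 0.68, array([426., 280.]))]
1.3 [ 131.53150715 -559.77521797  227.99616299] [1.79993101e+02 5.56790527e-04 1.32227584e+01] [-0.01680254  0.78623709 -0.47516824]
```

```bash
python3 - <<'E'
import cv2
i=cv2.imread("pics/top0.png"); cv2.imwrite("pics/c0.png",cv2.resize(i[110:310,150:450],None,fx=2.6,fy=2.6,interpolation=cv2.INTER_CUBIC))
E
```

```text
(no output)
```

View pics/c0.png

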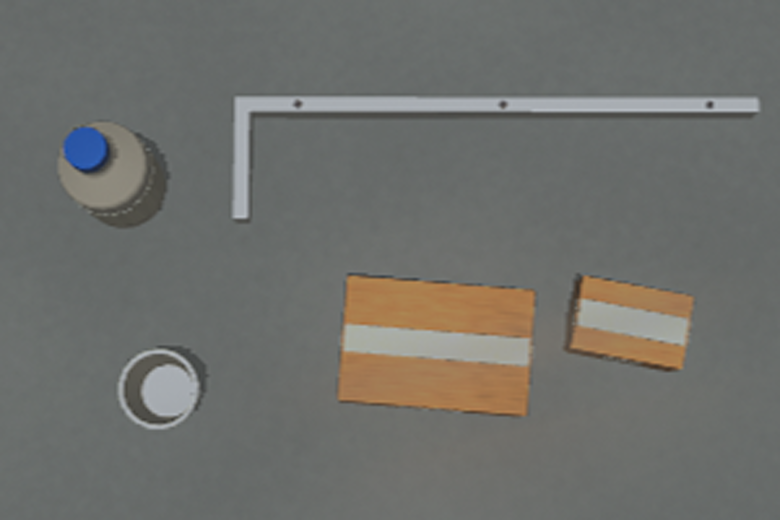

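View pics/scene0.png

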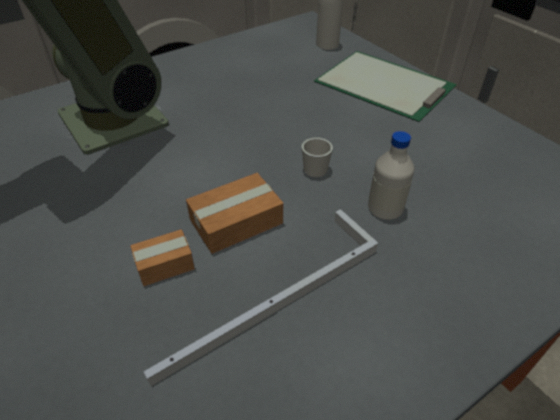

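The crop shows the larger carton (corners about (347,275), (535,290), (527,415), (339,401)) and the small carton to its right. The rail's inner corner is near (251,113), the cup is at (160,388) and the bottle is top left.

```bash
python3 - <<'E'
from h import *
f=viewer.grab_frame("top")
g=lambda u,v:((u+.5)/2.6-.5+150,(v+.5)/2.6-.5+110)
def meas(name,pts,z):
    P=np.array([ray(f,g(*p),z)[:2] for p in pts]); print(name,np.round(P,1).tolist()); return P
C=meas("carton",[(347,275),(535,290),(527,415),(339,401)],55)
print(C.mean(0),np.linalg.norm(np.roll(C,-1,0)-C,axis=1))
for a,b in((0,1),(3,2)): d=C[a]-C[b]; print("y-axis yaw from +Y",np.degrees(np.arctan2(-d[0],d[1])))
S=meas("small",[(582,275),(693,295),(681,370),(571,350)],45);print(S.mean(0),np.linalg.norm(np.roll(S,-1,0)-S,axis=1))
L=meas("rail outer/inner top",[(235,97),(759,98),(758,113),(251,113),(250,218),(232,219)],25)
d=L[3]-L[2];print("rail yaw",np.degrees(np.arctan2(-d[0],d[1])),np.linalg.norm(d)); d=L[0]-L[1];print(np.degrees(np.arctan2(-d[0],d[1])),np.linalg.norm(d))
meas("cup rim",[(160,388)],60)
meas("bottle cap",[(86,149)],170)
E
```

```text
carton [[521.2, 139.8], [510.8, -9.3], [412.2, -2.7], [421.2, 144.9]]
[466.33775921  68.19963229] [149.49456647  98.80161072 147.85399285 100.10302529]
y-axis yaw from +Y -4.009020113862317
y-axis yaw from +Y -3.5117943464592787
small [[524.2, -47.9], [509.1, -135.8], [449.3, -125.3], [464.2, -38.7]]
[486.705092   -86.95141717] [89.18696235 60.67977943 87.85708301 60.78708019]
rail outer/inner top [[672.8, 235.6], [674.8, -197.1], [662.2, -196.0], [659.3, 222.0], [571.1, 221.0], [570.1, 235.8]]
rail yaw 0.387555127841786 418.0251862181095
0.256724015396685 432.7584909485927
cup rim [[429.5, 286.0]]
bottle cap [[598.2, 327.8]]
```

Emit:
{"api": "step_arm", "payload": {"plan": [0, 0, 0, 0, 0, 0.1125, 0, 0, 0, 0, 0, 0.1125, 1.46, -3.69, 0, 0, 0, 0, 1.46, -3.69, 0, 0, 0, 0, 1.46, -3.69, 0, 0, 0, 0]}}

```text
time_s: 1.77
ee_pos: [174.8, -447.6, 227.5]
ee_rot: [-180.0, -0.0, 0.2]
force: [1.4, -0.1, 0.0]
gripper_width: 91.3
gripper_force: 0.0
```

Emit:
{"api": "step_arm", "payload": {"plan": [1.46, -3.69, 0, 0, 0, 0, 1.46, -3.69, 0, 0, 0, 0, 1.46, -3.69, 0, 0, 0, 0, 1.46, -3.69, 0, 0, 0, 0, 1.46, -3.69, 0, 0, 0, 0]}}

```text
time_s: 2.18
ee_pos: [246.8, -262.2, 228.1]
ee_rot: [180.0, -0.0, 0.3]
force: [0.6, 0.7, -0.3]
gripper_width: 91.3
gripper_force: 0.0
```

Emit:
{"api": "step_arm", "payload": {"plan": [1.46, -3.69, 0, 0, 0, 0, 1.46, -3.69, 0, 0, 0, 0, 1.46, -3.69, 0, 0, 0, 0, 1.46, -3.69, 0, 0, 0, 0, 0, 0, 0, 0, 0, 0]}}

```text
time_s: 2.6
ee_pos: [305.8, -110.0, 228.2]
ee_rot: [-179.8, -0.1, 0.9]
force: [0.4, -1.1, 0.8]
gripper_width: 91.1
gripper_force: 0.0
```

Emit:
{"api": "step_arm", "payload": {"plan": [1.4, -3.56, 0, 0, 0, 0, 1.4, -3.56, 0, 0, 0, 0, 1.4, -3.56, 0, 0, 0, 0, 1.4, -3.56, 0, 0, 0, 0, 1.4, -3.56, 0, 0, 0, 0.01]}}

```text
time_s: 3.02
ee_pos: [373.5, 63.9, 228.2]
ee_rot: [180.0, -0.1, -0.3]
force: [0.3, 0.3, 0.5]
gripper_width: 90.9
gripper_force: 0.0
```

Emit:
{"api": "step_arm", "payload": {"plan": [0, 0, 2, 0, 0, 0, 0, 0, 3.2, 0, 0, 0, 0, 0, 3.2, 0, 0, 0, 0, 0, 3.2, 0, 0, 0, 0, 0, 0, 0, 0, 0]}}

```text
time_s: 3.43
ee_pos: [369.0, 61.6, 107.7]
ee_rot: [179.9, 0.7, -0.2]
force: [-1.3, 0.6, -0.5]
gripper_width: 91.4
gripper_force: 0.0
```

```bash
python3 - <<'E'
from h import *
f=viewer.grab_frame("top"); save(f,"t1"); s=sensors.state(); print(s["time_s"],s["ee_pos"],s["ee_rot"],s["force"],s["qpos"])
E
```

```text
3.4833 [371.01585533  61.81225394 110.1952613 ] [179.93358566   0.39028923  -0.24946576] [ 0.23131928 -0.62987366  0.30597331] [ 7.71668839e+00  7.95758890e+00  1.23419589e+02 -1.54776825e-02
  4.90185507e+01  9.79761188e+01]
```

View pics/t1.png

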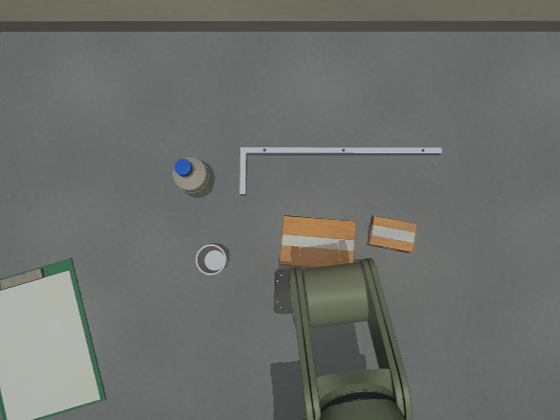

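The arm is behind the carton (rows 217–270) and nothing has been disturbed. Next I lower the hand and push toward the long rail.

Emit:
{"api": "step_arm", "payload": {"plan": [0, -0.6, 2, 0, -0.005, -0.01, 0, 0, 2.5, 0, 0, 0, 0, 0, 2.5, 0, 0, 0, 0, 0, 1.7, 0, 0, 0, 0, 0, 0, 0, 0, 0]}}

```text
time_s: 3.9
ee_pos: [372.7, 68.1, 24.4]
ee_rot: [180.0, 0.4, 0.3]
force: [-0.3, -0.2, -0.1]
gripper_width: 91.3
gripper_force: 0.0
```

Emit:
{"api": "step_arm", "payload": {"plan": [0.8, 0, 0, 0, 0, 0, 0.8, 0, 0, 0, 0, 0, 0.8, 0, 0, 0, 0, 0, 0.8, 0, 0, 0, 0, 0, 0.8, 0, 0, 0, 0, 0]}}

```text
time_s: 4.32
ee_pos: [412.7, 68.5, 25.5]
ee_rot: [180.0, 0.4, 0.3]
force: [-5.8, 0.1, 4.7]
gripper_width: 91.2
gripper_force: 3.0
```

Emit:
{"api": "step_arm", "payload": {"plan": [0.9, 0, 0, 0, 0, 0, 0.9, 0, 0, 0, 0, 0, 0.9, 0, 0, 0, 0, 0, 0.9, 0, 0, 0, 0, 0, 0.9, 0, 0, 0, 0, 0]}}

```text
time_s: 4.73
ee_pos: [456.9, 68.8, 25.0]
ee_rot: [180.0, 0.5, 0.3]
force: [-6.1, 0.4, 5.5]
gripper_width: 90.9
gripper_force: 3.1
```

Emit:
{"api": "step_arm", "payload": {"plan": [0.9, 0, 0, 0, 0, 0, 0.9, 0, 0, 0, 0, 0, 0.9, 0, 0, 0, 0, 0, 0.9, 0, 0, 0, 0, 0, 0.9, 0, 0, 0, 0, 0]}}

```text
time_s: 5.15
ee_pos: [502.0, 69.1, 24.8]
ee_rot: [180.0, 0.5, 0.3]
force: [-5.8, 0.3, 5.9]
gripper_width: 91.0
gripper_force: 3.1
```

```bash
python3 - <<'E'
from h import *
f=viewer.grab_frame("top"); save(f,"t2"); cv2.imwrite("pics/c2.png",cv2.resize(f["img"][110:310,150:450,::-1],None,fx=2.6,fy=2.6,interpolation=cv2.INTER_CUBIC))
s=sensors.state(); print(s["time_s"],s["ee_pos"],s["ee_rot"],s["force"])
E
```

```text
5.2 [505.17726635  69.2869594   25.03308647] [-179.98833668    0.1811625     0.33890387] [-0.5373498  -0.00742844  0.76442775]
```

View pics/c2.png

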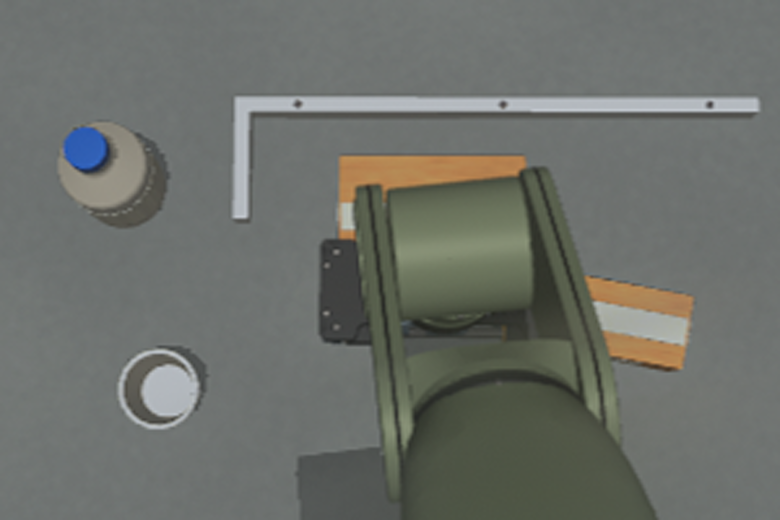

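The carton is now square to the rail, with its front edge at crop row 155 and about 38 mm still to go.

Emit:
{"api": "step_arm", "payload": {"plan": [0.7, 0, 0, 0, 0, 0, 0.7, 0, 0, 0, 0, 0, 0.7, 0, 0, 0, 0, 0, 0.7, 0, 0, 0, 0, 0, 0.5, 0, 0, 0, 0, 0]}}

```text
time_s: 5.62
ee_pos: [535.8, 69.4, 24.5]
ee_rot: [180.0, 0.4, 0.3]
force: [-5.4, 0.5, 4.5]
gripper_width: 91.7
gripper_force: 2.8
```

Emit:
{"api": "step_arm", "payload": {"plan": [0.2, 0, 0, 0, 0, 0, 0.2, 0, 0, 0, 0, 0]}}

```text
time_s: 5.78
ee_pos: [539.2, 69.4, 24.2]
ee_rot: [180.0, 0.4, 0.3]
force: [-7.0, 0.6, 4.7]
gripper_width: 91.2
gripper_force: 3.0
```

Emit:
{"api": "step_arm", "payload": {"plan": [0.2, 0, 0, 0, 0, 0]}}

```text
time_s: 5.87
ee_pos: [540.8, 69.4, 24.2]
ee_rot: [180.0, 0.4, 0.3]
force: [-6.5, -0.2, 5.1]
gripper_width: 91.1
gripper_force: 3.1
```

Emit:
{"api": "step_arm", "payload": {"plan": [0.2, 0, 0, 0, 0, 0, 0, 0, 0, 0, 0, 0]}}

```text
time_s: 6.03
ee_pos: [543.8, 69.4, 24.2]
ee_rot: [180.0, 0.3, 0.3]
force: [-4.3, -0.0, 3.7]
gripper_width: 91.1
gripper_force: 2.0
```

Emit:
{"api": "step_arm", "payload": {"plan": [0.15, 0, 0, 0, 0, 0, 0, 0, 0, 0, 0, 0]}}

```text
time_s: 6.2
ee_pos: [543.7, 69.4, 24.2]
ee_rot: [180.0, 0.5, 0.3]
force: [-6.9, -0.4, 6.6]
gripper_width: 91.3
gripper_force: 3.6
```

Emit:
{"api": "step_arm", "payload": {"plan": [0.2, 0, 0, 0, 0, 0, 0, 0, 0, 0, 0, 0]}}

```text
time_s: 6.37
ee_pos: [543.7, 69.4, 24.1]
ee_rot: [180.0, 0.7, 0.3]
force: [-10.9, 0.4, 9.3]
gripper_width: 91.4
gripper_force: 5.9
```

Emit:
{"api": "step_arm", "payload": {"plan": [0.2, 0, 0, 0, 0, 0, 0, 0, 0, 0, 0, 0]}}

```text
time_s: 6.53
ee_pos: [543.6, 69.4, 24.1]
ee_rot: [180.0, 1.0, 0.3]
force: [-15.4, 0.6, 14.2]
gripper_width: 91.1
gripper_force: 8.3
```

Force climbed to 15 N with no movement, so the carton is seated on the long rail. I back off, lift and go round to the −y end.

Emit:
{"api": "step_arm", "payload": {"plan": [-1.5, 0, 0, 0, 0, 0, -2, 0, 0, 0, 0, 0, 0, 0, -3, 0, 0, 0, 0, 0, -4, 0, 0, 0, 0, 0, -4, 0, 0, 0]}}

```text
time_s: 6.95
ee_pos: [515.2, 69.3, 135.1]
ee_rot: [180.0, 0.2, 0.3]
force: [1.2, -0.2, -0.6]
gripper_width: 91.1
gripper_force: 0.0
```

Emit:
{"api": "step_arm", "payload": {"plan": [0, 0, -3, 0, 0, -0.12, 0, 0, 0, 0, 0, -0.12, 0, 0, 0, 0, 0, -0.12, 0, 0, 0, 0, 0, -0.12, 0, 0, 0, 0, 0, -0.12]}}

```text
time_s: 7.37
ee_pos: [516.5, 69.4, 164.9]
ee_rot: [-180.0, 0.0, 35.1]
force: [0.5, 0.4, 0.8]
gripper_width: 91.6
gripper_force: 0.0
```

Emit:
{"api": "step_arm", "payload": {"plan": [0, 0, 0, 0, 0, -0.12, 0, 0, 0, 0, 0, -0.12, 0, 0, 0, 0, 0, -0.12, 0, 0, 0, 0, 0, -0.12, 0, 0, 0, 0, 0, -0.12], "hand": 5}}

```text
time_s: 7.78
ee_pos: [516.5, 69.3, 164.6]
ee_rot: [-179.9, 0.0, 69.4]
force: [-0.2, 0.5, -0.6]
gripper_width: 60.8
gripper_force: 0.0
```

Emit:
{"api": "step_arm", "payload": {"plan": [0, 0, 0, 0, 0, -0.12, 0, 0, 0, 0, 0, -0.12, 0, 0, 0, 0, 0, -0.12, -3, 0, 0, 0, 0, 0, -3, 0, 0, 0, 0, 0]}}

```text
time_s: 8.2
ee_pos: [516.3, 9.4, 164.6]
ee_rot: [-179.9, 0.0, 89.9]
force: [-0.7, 0.6, -0.8]
gripper_width: 49.9
gripper_force: 0.0
```

Emit:
{"api": "step_arm", "payload": {"plan": [-3, 3, 0, 0, 0, 0, -3, 3, 0, 0, 0, 0, 0, 3, 0, 0, 0, 0, 0, 0, 0, 0, 0, 0]}}

```text
time_s: 8.53
ee_pos: [609.8, -52.3, 163.8]
ee_rot: [179.8, 0.0, 89.6]
force: [-0.1, -0.1, -0.2]
gripper_width: 49.9
gripper_force: 0.0
```

```bash
python3 - <<'E'
from h import *
s=sensors.state(); print(s["time_s"],s["ee_pos"],s["ee_rot"],s["force"],s["gripper_width"])
f=viewer.grab_frame("top"); save(f,"t3"); cv2.imwrite("pics/c3.png",cv2.resize(f["img"][110:310,150:450,::-1],None,fx=2.6,fy=2.6,interpolation=cv2.INTER_CUBIC))
for n in ["carton","small_carton"]: print([(ray(f,d["location"],0),d["score"]) for d in viewer.pinpoint(n,f)])
E
```

```text
8.5333 [609.8382869  -52.33172659 163.77511258] [1.79793596e+02 4.47108072e-02 8.95508176e+01] [-0.12626213 -0.12003651 -0.15988813] 49.938117227315196
[(array([615.34562632,  71.51543873,   0.        ]), 0.7)]
[(array([485.50740384, -87.50290081,   0.        ]), 0.8)]
```

View pics/c3.png

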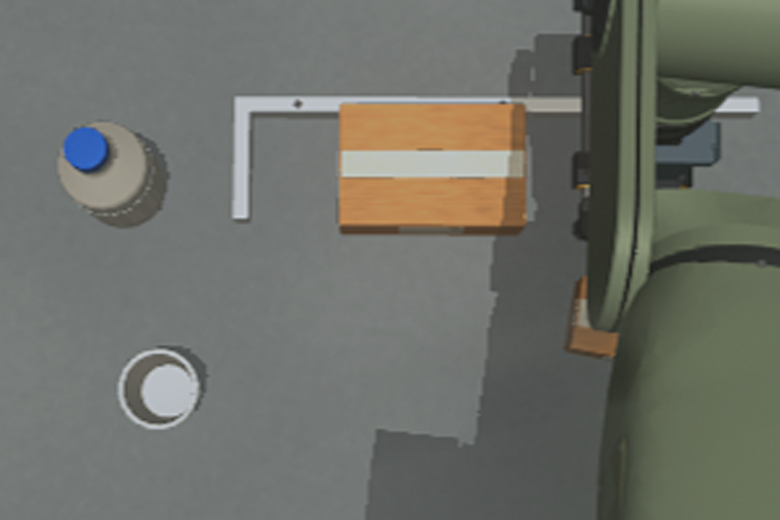

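The carton lies flush on the long rail (top corners (340,104) and (525,104)), and the other things haven't moved. Now I lower the hand and push along the rail.

Emit:
{"api": "step_arm", "payload": {"plan": [0, 0, 3.5, 0, 0, -0.012, 0, 0, 4, 0, 0, 0, 0, 0, 4, 0, 0, 0, 0, 0, 2.4, 0, 0, 0, 0, 0, 0, 0, 0, 0]}}

```text
time_s: 9.1
ee_pos: [597.6, -49.0, 19.9]
ee_rot: [-179.1, -0.1, 90.5]
force: [-1.2, 0.0, -0.9]
gripper_width: 50.1
gripper_force: 0.0
```

Emit:
{"api": "step_arm", "payload": {"plan": [0.8, 0, 0, 0, 0, 0, 0.8, 0, 0, 0, 0, 0, 0.8, 0, 0, 0, 0, 0, 0.8, 0, 0, 0, 0, 0, 0.8, 0, 0, 0, 0, 0]}}

```text
time_s: 9.52
ee_pos: [603.9, -10.2, 27.3]
ee_rot: [-180.0, 0.1, 90.5]
force: [0.2, -6.6, 5.3]
gripper_width: 50.0
gripper_force: 3.4
```

Emit:
{"api": "step_arm", "payload": {"plan": [0.8, 0, 0, 0, 0, 0, 0.8, 0, 0, 0, 0, 0, 0.8, 0, 0, 0, 0, 0, 0.8, 0, 0, 0, 0, 0, 0.8, 0, 0, 0, 0, 0]}}

```text
time_s: 9.93
ee_pos: [603.7, 29.4, 27.3]
ee_rot: [-180.0, 0.1, 90.5]
force: [0.4, -7.8, 4.8]
gripper_width: 50.1
gripper_force: 3.3
```

Emit:
{"api": "step_arm", "payload": {"plan": [0.6, 0, 0, 0, 0, 0, 0.5, 0, 0, 0, 0, 0, 0.5, 0, 0, 0, 0, 0, 0.4, 0, 0, 0, 0, 0, 0.3, 0, 0, 0, 0, 0]}}

```text
time_s: 10.35
ee_pos: [603.4, 52.7, 27.1]
ee_rot: [-180.0, 0.1, 90.5]
force: [0.5, -5.7, 4.8]
gripper_width: 50.0
gripper_force: 3.0
```

Emit:
{"api": "step_arm", "payload": {"plan": [0.2, 0, 0, 0, 0, 0, 0.2, 0, 0, 0, 0, 0]}}

```text
time_s: 10.52
ee_pos: [603.4, 55.6, 27.1]
ee_rot: [-180.0, 0.2, 90.5]
force: [0.7, -15.3, 5.1]
gripper_width: 49.5
gripper_force: 7.6
```

Emit:
{"api": "step_arm", "payload": {"plan": [0.2, 0, 0, 0, 0, 0, 0, 0, 0, 0, 0, 0]}}

```text
time_s: 10.68
ee_pos: [603.2, 55.6, 27.2]
ee_rot: [-179.9, 0.4, 90.5]
force: [-1.4, -16.3, 6.6]
gripper_width: 49.8
gripper_force: 8.0
```

Motion along the rail has stopped at the end stop (16 N). I back off, lift and check.

Emit:
{"api": "step_arm", "payload": {"plan": [-1.5, 0, 0, 0, 0, 0, -3, 0, 0, 0, 0, 0, -1, 0, -3, 0, 0, 0, 0, 0, -4, 0, 0, 0, 0, 0, -4, 0, 0, 0]}}

```text
time_s: 11.1
ee_pos: [602.0, 3.5, 135.8]
ee_rot: [-179.6, -0.0, 90.3]
force: [1.4, 0.3, 0.2]
gripper_width: 50.0
gripper_force: 0.0
```

Emit:
{"api": "step_arm", "payload": {"plan": [-4, 0, -1, 0, 0, 0, -4, 0, 0, 0, 0, 0, -4, 0, 0, 0, 0, 0, -4, 0, 0, 0, 0, 0, 0, 0, 0, 0, 0, 0]}}

```text
time_s: 11.52
ee_pos: [604.2, -162.4, 145.8]
ee_rot: [-179.9, 0.2, 90.1]
force: [0.1, 0.5, 0.0]
gripper_width: 49.7
gripper_force: 0.0
```

```bash
python3 - <<'E'
from h import *
s=sensors.state(); print(s["time_s"],s["ee_pos"],s["force"])
f=viewer.grab_frame("top"); save(f,"t4"); cv2.imwrite("pics/c4.png",cv2.resize(f["img"][130:230,210:380,::-1],None,fx=4.6,fy=4.6,interpolation=cv2.INTER_CUBIC))
for n in ["carton","small_carton","cup","bottle"]: print(n,[(np.round(ray(f,d["location"],0)),round(d["score"],2)) for d in viewer.pinpoint(n,f)])
# predicted carton top corners for the parked pose, in crop pixels
a=np.radians(.3);yy=np.array([-np.sin(a),np.cos(a)]);xx=np.array([np.cos(a),np.sin(a)]);o=np.array([660,222.5])
for x,y in((0,0),(-100,0),(-100,-150),(0,-150)):
    p=proj(f,[*(o+x*xx+y*yy),55]); print(np.round(((p-[210,130])+.5)*4.6-.5))
E
```

```text
11.5167 [ 604.21249658 -162.36859371  145.80664452] [0.12469391 0.54145297 0.00793154]
carton [(array([612., 152.,   0.]), 0.7)]
small_carton [(array([479., -86.,   0.]), 0.8)]
cup [(array([423., 292.,   0.]), 0.86), (array([615., 150.,   0.]), 0.54)]
bottle [(array([598., 328.,   0.]), 0.85)]
[162.  92.]
[158. 308.]
[490. 309.]
[490.  92.]
```

View pics/c4.png

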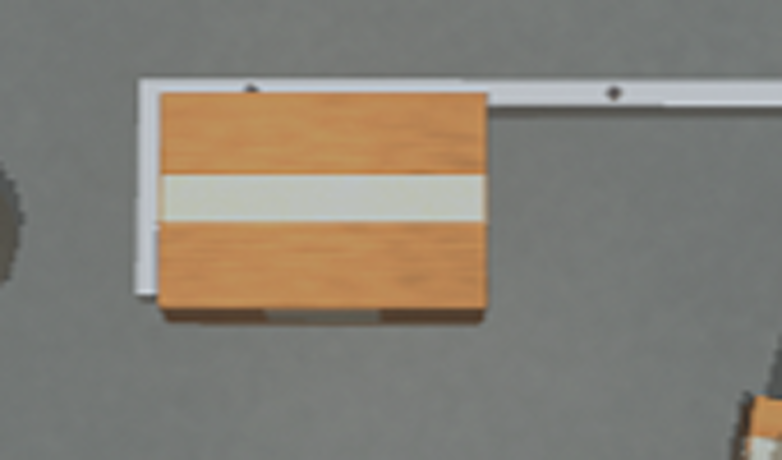

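The carton's corners are at about (160,93), (159,308), (486,308) and (487,93). Those match the corners predicted for the parked pose to within about 4 crop pixels (under 2 mm). It is square, flush and snug, and the hand is clear.

```bash
python3 -c "
from workcell import env
print(env.job_done())"
```

```text
the job is handed in; nothing more can be done
None
```

The larger carton is parked in the rail corner, flush against the long rail and snug against the end stop, with the hand clear and the small carton, bottle and cup left where they stood; I handed the job in at about 11.5 s, but the hand-in call returned no verdict.

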